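# Register a tag blank on the laser marking bed

## Task

Slide the red tag blank up out of its groove in the leaning magazine and lay it flat on the marking bed, clear of both stops, and let go. Then push it home so that its long edge sits against the side stop and its end against the end stop, and leave it there. Leave the blue blank in its groove and the other things on the table where they are.

Things in the scene. Friction and masses are not known exactly. Their poses are not given: they have to be found in the camera images.
- red_blank: red anodised aluminium tag blank, a flat plate 100 x 50 x 8 mm, about 110 g, alike end for end. Origin: centre of its underside; x along the 100 mm length (up the slope while it is in the magazine), y along the 50 mm width, z out of its upper face.
- red_blank_mid (a point): centre of the red blank's volume (4 mm above its origin along its z)
- blue_blank: blue blank, same shape and frame as the red one, in the other lane of the magazine; it stays there
- rack: magazine (fixed): dark base plate 130 x 200 x 10 mm with two grey lanes at y = +50 and -50 mm; either may hold the red blank. Origin: centre of its underside on the table, z up. A blank in a lane rises towards the rack's +x at 35 degrees above level, upper face looking to -x and up, lower end 45 mm and upper end 102 mm above the table, resting on a board and a foot stop.
- lane_a (a point): end of the groove of the lane at rack y = +50 mm, on the board's surface, mid-width. The groove holds the lower 45 mm of the blank: rails 8 mm wide (68 mm over all, 1 mm play each side) with lips over 4 mm of the upper face (1.8 mm play); the blank leaves only by sliding up along its own x, more than 45 mm.
- lane_b (a point): the same in the lane at rack y = -50 mm. In both lanes the upper 55 mm of the blank stands free of the groove: both long edges can be gripped there across the 50 mm width, with only a 24 mm wide tongue under the middle.
- bed: marking bed (fixed): aluminium plate 190 (x) x 180 (y) x 12 mm. Origin: centre of its underside on the table, z up. Two dark steel stops, 15 mm wide, stand 12 mm above its top: the side stop along x (x = -45 to +40 mm, working face at y = -50 mm, looking to +y) and the end stop along y (y = -40 to +20 mm, working face at x = +60 mm, looking to -x).
- stop_corner (a point): on the bed's top, where the lines of the two stop faces cross (bed x = +60, y = -50 mm), axes as the bed's. A blank fully home has its length along x and its centre at x = -50, y = +25, z = +4 mm from here.
- lens_cap: black round lens cap, 60 mm across, 14 mm high, loose on the table; origin centre of underside
- hex_key: steel L-shaped hex key, 100 x 30 mm, 8 mm thick, loose on the table; origin on the table under the middle of its long leg
- sample_box: orange box with white lid, 70 x 50 x 29 mm, loose on the table; origin centre of underside

How it is judged:
On the way, in this order (a step that is already met when the one before it is completed fails the run):
1. the red blank has been slid out of the magazine and no longer touches it, held up at least 60 mm above the table (distance of red_blank_mid from where it was at the start of the episode above 0.05 m and contact force between red_blank and rack below 0.05 N and contact force between the fingers and red_blank above 0.5 N and height (world z) of red_blank_mid above 0.06 m), for 0.1 s.
2. the red blank lies flat on the bed, its length along the stops' x within about 15 degrees, let go and still, with at least 5 mm between it and each stop (z of red_blank_mid in the frame of stop_corner between 0.002 and 0.0065 m and angle between red_blank's own z axis and vertical below 0.05 rad and contact force between the fingers and red_blank below 0.1 N and linear speed of red_blank below 0.01 m/s and x of red_blank_mid in the frame of stop_corner below -0.055 m and y of red_blank_mid in the frame of stop_corner above 0.03 m and angle between the x axis of red_blank and the x axis of bed, either way round below 0.26 rad), for 0.2 s.
3. the red blank is pushed home against both stops, within 2 mm of each and square to them within 1.4 degrees (z of red_blank_mid in the frame of stop_corner between 0.002 and 0.0065 m and angle between red_blank's own z axis and vertical below 0.05 rad and x of red_blank_mid in the frame of stop_corner between -0.052 and -0.048 m and y of red_blank_mid in the frame of stop_corner between 0.023 and 0.027 m and angle between the x axis of red_blank and the x axis of bed, either way round below 0.025 rad), for 0.1 s.
At the end, for the whole second after the job is handed in: the red blank lies flat on the bed, released and at rest, its length along the side stop, long edge within 2 mm of the side stop and end within 2 mm of the end stop, square to them within 1.4 degrees (either end first, upper face up) (all of step 3 and contact force between the fingers and red_blank below 0.1 N and linear speed of red_blank below 0.01 m/s); the robot touches nothing.
It fails at once if the red blank is dropped, slammed or pressed on the bed or its stops with more than 40 N (contact force between red_blank and bed above 40 N).
It fails at once if the blue blank is moved more than 10 mm (distance of blue_blank from where it was at the start of the episode above 0.01 m).
It fails at once if the lens cap, hex key or sample box is moved more than 15 mm (distance of any of lens_cap, hex_key, sample_box from where it was at the start of the episode above 0.015 m).
It also fails if it takes over 61 s, if anything falls off the work surface, if the arm or the gripper's body presses on something with over 40 N, if the wrist force passes 120 N, or if a joint passes its speed limit or range.

## Robot

A 6-joint arm with a two-finger parallel gripper is mounted at the origin on the work surface. World frame = base frame: x ahead of the robot, y to its left, z up, the work surface at z = 0. Lengths are in m, angles in rad, forces in N, time in s.
With the tool pointing down it reaches from about 0.325 to 0.775 m from the base axis. Payload 9.3 kg.
Tool frame: the origin (TCP) lies midway between the tips of the shut fingers; the grasp point (between the pads) lies 19 mm behind it (manip.grip_depth is the distance from the TCP to the grasp point, in m); z points along the fingers, y is the line along which they close (so a half turn about z gives the same grasp; the last joint's range is limited). The gripper opens to 85 mm and grips with 20 to 120 N. Pads are 22 mm wide; open, the fingers measure 114 mm over their backs; the gripper's body (76 mm by 85 mm) begins 54 mm behind the grasp point. The pads swing forward as they close: fully open they stand 13 mm farther back than shut.
Start: joints at [-1.457, 0.259, 0.021, 1.334, 0, 1.418], TCP at [0.145, -0.531, 0.231] pointing down, gripper open.
Joint ranges: [-3.04, 3.04], [-0.91, 1.82], [-1.04, 1.36], [-1.92, 1.95], [-1.52, 1.45], [-3.14, 3.14]. Speed limits (rad/s): [2.22, 2.22, 2.79, 3.14, 3.14, 3.14].

## Interface

Orientations are given as a unit quaternion [x, y, z, w].
In Python, from rig import manip gives the robot as it stands.
- The arm moves only by the shell command python3 -m jog 'ROWS' [OPENING] [FORCE]. ROWS is JSON, a list that holds one entry, the list of rows, each a list of 6 numbers: the shift along the tool's x, y, z in units of 30 mm (1.0 is 30 mm), then the turn, a rotation vector about the tool's x, y, z in rad. In form: [[[tx, ty, tz, rx, ry, rz], ...]]. A call has 1 to 5 rows; each row is the pose to reach, as a shift and turn from the pose commanded when the call began, along the tool's axes at that moment; what a row does not reach only later rows make up. A row lasts 1/8 s, in which the tool goes at most 62.5 mm and 10.7 degrees, less where a joint would pass 70% of its speed; a pose out of reach is approached as far as the arm can. A call with a gripper value outside its range is refused whole. OPENING is the finger opening in mm, from 0 to 85.4, set as the call begins (- or left out, the last holds). The fingers move at their own pace and stop on an object; FORCE is the grip in N (left out, the last holds). Time passes only in rows, so rows that repeat a pose let the fingers close. It gives the time, the measured TCP pose, the force, the opening and the grip force at its end, in the units of the state.
- manip.get_obs(): the state, without advancing time (a new reading comes with each control period).
- manip.grab_frame(name): name is "scene" or "top" or "wrist"; returns a dict with "frame" (480x640x3 uint8, red, green, blue), "range_z" (480x640 float32, m along the optical axis (not along the pixel's ray), 0 where there is no reading), "fx", "fy", "cx", "cy" (pixels), "rvec" (rotation vector, rad) and "tvec" (3), from world to camera coordinates, as OpenCV has them. Camera axes: x right, y down, z forward; pixel columns grow to the right and rows downward; lengths in m; the calibration is good to about 2 mm. A picture is of the moment at which its call begins.
- manip.hand_in(): hands the job in; it is judged then, once.
The state is a dict: "clock": time; "q": joint angles; "dq": joint speeds; "joint_efforts": joint torques, N m; "tcp_pos": TCP position; "tcp_rot": TCP orientation; "force": force on the tool from outside, world axes, zero at the start; "torque": the same for the moment, N m; "opening": opening from 0.0 (shut) to 1.0 (fully open); "grip_force": force on a finger pad.
Only numpy, scipy, OpenCV 4.12 (cv2) and the standard library are available. Lean on these libraries where they do the work, as an engineer would, in place of code of your own. Each camera call takes 0.05 s, during which the arm holds its last target. There are 200 camera calls.

## Working session

There is one attempt and no reset: what is moved stays moved. The work goes in short steps, Python scripts to look and compute and a shell command to move; the robot and the scene stay as the last step left them, time stands still between calls to the robot, and variables do not carry over. Pictures are saved under pics/ and viewed, at most 10 in all, crops included, and the job is handed in when it is done.

```bash
ls; mkdir -p pics
cat > h.py <<'E'
import numpy as np, cv2, json
from scipy.spatial.transform import Rotation as R
from rig import manip
def grab(n):
    f=manip.grab_frame(n); np.savez(f'/tmp/{n}.npz',**f); return f
def load(n): return dict(np.load(f'/tmp/{n}.npz'))
def cloud(f):
    z=f['range_z']; v,u=np.mgrid[:480,:640]
    c=np.stack([(u-f['cx'])/f['fx']*z,(v-f['cy'])/f['fy']*z,z],-1)
    M=cv2.Rodrigues(np.asarray(f['rvec'],float).reshape(3,1))[0]
    return (c-np.asarray(f['tvec']).reshape(3))@M
def delta(pos,rot):
    """shift (30mm units) + rotvec in current tool frame to reach pos, rot(Rotation)"""
    o=manip.get_obs(); r=R.from_quat(o['tcp_rot'])
    return np.round(np.r_[r.inv().apply(np.array(pos)-o['tcp_pos'])/.03,(r.inv()*rot).as_rotvec()],3)
E
python3 - <<'E'
from h import *
for n in ('scene','top'):
    f=grab(n); cv2.imwrite(f'pics/{n}0.png',f['frame'][...,::-1])
print({k:v for k,v in manip.get_obs().items()})
E
```

```text
pics
{'clock': 0.1, 'q': array([-1.45663831e+00,  2.59147276e-01,  2.08270640e-02,  1.33368791e+00,
       -6.40038329e-06,  1.41821093e+00]), 'dq': array([-0.00204164, -0.00268731,  0.00130511,  0.00036821, -0.00142903,
        0.0002847 ]), 'joint_efforts': array([ 3.75717413e-03, -5.56695163e+01,  3.45071054e+01,  1.16475145e-02,
       -2.11888660e-04, -1.47319213e-05]), 'tcp_pos': array([ 0.14494778, -0.53029666,  0.23071627]), 'tcp_rot': array([ 9.91118988e-01,  1.32976631e-01,  8.44123744e-06, -6.05848568e-04]), 'force': array([ 0.27840529,  0.08715771, -0.78417177]), 'torque': array([-0.04384309, -0.01327033, -0.01803002]), 'grip_force': 0.0, 'opening': 1.0020867179798456}
```

View pics/top0.png

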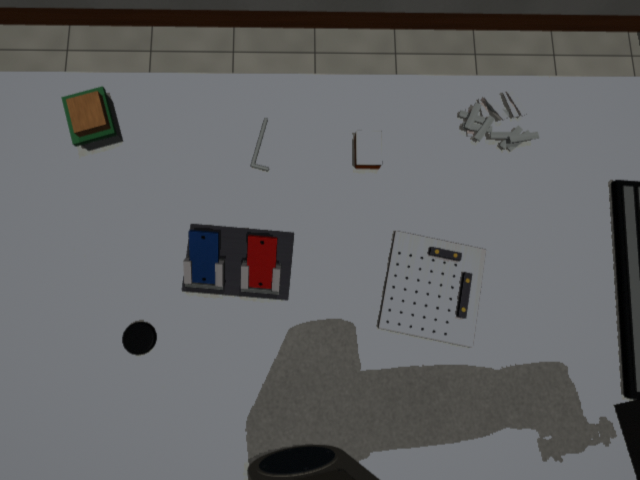

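View pics/scene0.png

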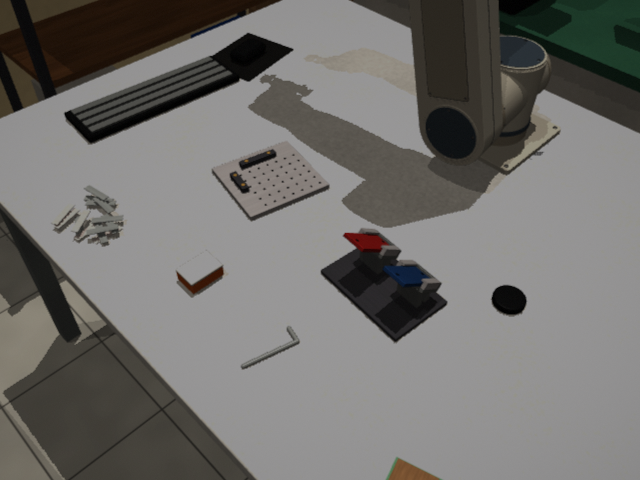

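The top view shows the red blank at about (262,263), in the right-hand lane and rising towards the top of the image. Blue is at (204,258). The bed is at about (433,289), with the side stop at (464,295) and the end stop at (445,253).

```bash
cat > m.py <<'E'
from h import *
for n in ('top','scene'):
    f=load(n); P=cloud(f); F=f['frame'].astype(int); r,g,b=F[...,0],F[...,1],F[...,2]
    ok=(f['range_z']>0)&(abs(P[...,0])<1)&(abs(P[...,1])<1)
    print(n,'table z',np.median(P[...,2][ok]))
    for name,m in (('red',(r>110)&(g<50)&(b<50)),('blue',(b>60)&(r<40)&(b>g+25))):
        m=m&ok&(P[...,2]>.03)&(P[...,2]<.13); m=cv2.erode(m.astype(np.uint8),np.ones((2,2)))>0
        if m.sum()<50: print(name,m.sum()); continue
        p=P[m]; c=p.mean(0); nrm=np.linalg.svd(p-c)[2][2]; nrm*=np.sign(nrm[2])
        up=np.array([0,0,1.])-nrm*nrm[2]; up/=np.linalg.norm(up); s=np.cross(nrm,up)
        uv=np.stack([(p-c)@up,(p-c)@s],-1).astype(np.float32); rc=cv2.minAreaRect(uv*1000)
        mid=c+up*rc[0][0]/1000+s*rc[0][1]/1000
        print(name,m.sum(),'mid',mid.round(4),'n',nrm.round(3),'tilt',np.degrees(np.arccos(nrm[2])).round(1),'az',np.degrees(np.arctan2(up[1],up[0])).round(1),'rect',np.round(rc[1],1),round(rc[2],1),'z',np.percentile(p[:,2],[1,99]).round(4))
    for name,lo,hi,xr,yr in (('bedtop',.008,.017,(.2,.65),(-.5,.1)),('stops',.019,.03,(.2,.65),(-.5,.1))):
        m=ok&(P[...,2]>lo)&(P[...,2]<hi)
        k,lab,st,ce=cv2.connectedComponentsWithStats(m.astype(np.uint8))
        for i in np.argsort(-st[1:,4])[:6]+1:
            if st[i,4]<40: continue
            p=P[lab==i]; rc=cv2.minAreaRect(p[:,:2].astype(np.float32)*1000)
            print(name,ce[i].round(),st[i,4],'c',np.round(rc[0],1),'size',np.round(rc[1],1),'ang',round(rc[2],2),'z',np.median(p[:,2]).round(4))
E
python3 m.py
```

```text
top table z 0.00025415810850658934
red 0
blue 43
bedtop [431. 290.] 8639 c [ 499.8 -230.1] size [180.5 190.2] ang 77.77 z 0.0115
bedtop [246. 259.] 2907 c [552.7 139.1] size [199.7 130.1] ang 84.7 z 0.0103
bedtop [624. 289.] 1595 c [ 501.  -613.9] size [ 49.9 419.5] ang 85.05 z 0.0149
bedtop [139. 338.] 854 c [411.9 317.2] size [58.5 58.8] ang 39.97 z 0.0143
bedtop [514. 104.] 334 c [ 876.6 -419. ] size [62.8 28.4] ang 22.84 z 0.0128
bedtop [484. 128.] 315 c [ 818.2 -354.2] size [55.1 55.4] ang 16.41 z 0.0134
stops [633. 276.] 1884 c [ 502.1 -611.9] size [ 29.2 389.3] ang 84.61 z 0.0216
stops [368. 148.] 750 c [ 772.8 -113.5] size [50.7 70.9] ang 88.69 z 0.0284
stops [464. 295.] 390 c [ 484.9 -285.8] size [16.4 84.7] ang 77.69 z 0.0233
stops [445. 254.] 260 c [ 563.3 -254.1] size [60.2 15.4] ang 77.13 z 0.0233
stops [523. 137.] 203 c [ 798.4 -428.2] size [16.5 61.8] ang 6.73 z 0.0216
stops [105. 131.] 173 c [819.8 395.6] size [ 55.9 113.9] ang 69.36 z 0.025
scene table z -0.002013822280628772
red 0
blue 37
bedtop [272. 179.] 3430 c [ 501.7 -228.9] size [183.5 191.5] ang 78.18 z 0.0099
bedtop [522. 144.] 1532 c [ 1.7 78.6] size [237.2  82.9] ang 1.04 z 0.0104
bedtop [146. 108.] 1265 c [ 500.1 -655.4] size [137.3 423.7] ang 86.29 z 0.0138
bedtop [400. 310.] 927 c [570.2 191.2] size [ 92.1 108.4] ang 85.53 z 0.0091
bedtop [364. 280.] 809 c [577.3 102.7] size [ 95.9 123.1] ang 2.83 z 0.0091
bedtop [510. 299.] 695 c [414.1 316.8] size [59.6 58.7] ang 5.52 z 0.0118
stops [160.  90.] 1830 c [ 500.8 -654.8] size [119.6 390.9] ang 86.14 z 0.0205
stops [199. 268.] 884 c [ 774.6 -113.8] size [56.3 71.9] ang 88.49 z 0.026
stops [570.  53.] 581 c [-416.8  -53.8] size [ 20.7 422.2] ang 0.0 z 0.0245
stops [248.  48.] 368 c [ 203.2 -655.3] size [100.6  61.3] ang 4.41 z 0.0259
stops [ 92. 115.] 176 c [ 654.2 -667.5] size [55.7 81.7] ang 86.22 z 0.0204
stops [257. 157.] 174 c [ 486.8 -285.5] size [21.4 85.1] ang 77.77 z 0.0212
```

```bash
sed -i "s/(r>110)&(g<50)&(b<50)/(r>70)\&(r>2*g)\&(r>2*b)/; s/(b>60)&(r<40)&(b>g+25)/(b>1.5*r)\&(b>1.4*g)\&(b>40)/" m.py; python3 m.py | grep -E '^(red|blue|top|scene)'
python3 - <<'E'
from h import *
f=load('top');print(f['frame'][275,270],f['frame'][270,195],cloud(f)[275,270],cloud(f)[245,270])
E
```

```text
top table z 0.00025415810850658934
red 1176 mid [0.5401 0.0892 0.0808] n [-0.571  0.054  0.819] tilt 35.0 az -5.4 rect [47.  99.5] 88.6 z [0.0534 0.1086]
blue 1215 mid [0.5491 0.189  0.0809] n [-0.572  0.05   0.819] tilt 35.1 az -5.0 rect [ 47.4 100.3] 88.7 z [0.0531 0.1092]
scene table z -0.002013822280628772
red 379 mid [0.5436 0.0916 0.08  ] n [-0.555  0.043  0.831] tilt 33.8 az -4.5 rect [45.1 98.5] 87.8 z [0.0533 0.1079]
blue 478 mid [0.5533 0.189  0.0807] n [-0.551  0.043  0.833] tilt 33.6 az -4.5 rect [97.6 48.6] 0.8 z [0.055  0.1076]
[91 11  9] [ 9 28 57] [0.52086752 0.07485114 0.06750308] [0.56848328 0.07279671 0.10353032]
```

```bash
cat >> h.py <<'E'
az=np.radians(-5.2); t=np.radians(35)
UP=np.array([np.cos(t)*np.cos(az),np.cos(t)*np.sin(az),np.sin(t)]); N=np.array([-np.sin(t)*np.cos(az),-np.sin(t)*np.sin(az),np.cos(t)])
MID=np.array([.541,.0897,.0803])  # centre of upper face
RG=R.from_matrix(np.stack([UP,np.cross(-N,UP),-N],1))
BA=np.radians(-12.3); BC=np.array([.4998,-.2301,.012])
RB2=np.array([[np.cos(BA),-np.sin(BA)],[np.sin(BA),np.cos(BA)]])
def bed(x,y,z): return np.r_[RB2@[x,y],0]+BC+[0,0,z]   # z above bed top
bx=np.r_[RB2@[1,0],0]; RD=R.from_matrix(np.stack([bx,np.cross([0,0,-1.],bx),[0,0,-1.]],1))
E
python3 - <<'E'
from h import *
print(delta(MID+UP*.016+N*.08,RG)); print('corner',bed(.06,-.05,0))
E
```

```text
[ 17.158 -16.835   2.547  -0.11    0.604   0.346]
corner [ 0.54777122 -0.2917341   0.012     ]
```

```bash
python3 -m jog '[[[2.5,-2.5,0.3,0,0,0.05],[4,-4,0.5,0,0.05,0.1],[5.4,-5.4,0.8,-0.02,0.1,0.15],[6.8,-6.8,1,-0.03,0.2,0.2],[8.2,-8.2,1.2,-0.05,0.3,0.25]]]' 85 30
python3 -c "
from h import *
print(delta(MID+UP*.016+N*.08,RG))"
```

```text
clock: 0.72
tcp_pos: [0.2999, -0.2589, 0.1989]
tcp_rot: [0.988, 0.006, 0.153, 0.004]
force: [1.1, -0.3, -0.1]
opening: 0.995
grip_force: 0.0
[  6.35  -11.652   3.411  -0.036   0.304   0.097]
```

```bash
python3 -m jog '[[[1,-1.8,0.5,0,0.06,0.02],[2,-3.6,1.1,-0.01,0.12,0.04],[3,-5.4,1.6,-0.02,0.18,0.06],[4,-7.2,2.1,-0.03,0.24,0.08],[5,-9,2.7,-0.036,0.304,0.097]]]'
python3 -c "
from h import *
print(delta(MID+UP*.016+N*.08,RG))"
```

```text
clock: 1.35
tcp_pos: [0.4532, -0.0055, 0.1666]
tcp_rot: [0.954, -0.042, 0.297, 0.015]
force: [1.1, -1.6, -0.5]
opening: 0.997
grip_force: 0.0
[ 1.056e+00 -3.424e+00  1.187e+00  1.000e-03  6.000e-03  3.000e-03]
```

```bash
python3 -m jog '[[[0.5,-1.6,0.5,0,0,0],[1.05,-3.42,1.18,0,0.005,0.003],[1.05,-3.42,1.18,0,0.005,0.003],[1.05,-3.42,1.18,0,0.005,0.003]]]'
python3 - <<'E'
from h import *
print(delta(MID+UP*.016+N*.08,RG))
f=grab('wrist'); cv2.imwrite('pics/w1.png',f['frame'][...,::-1])
P=cloud(f);F=f['frame'].astype(int);r,g,b=F[...,0],F[...,1],F[...,2]
m=(r>60)&(r>2*g)&(r>2*b)&(f['range_z']>0)
p=P[m]; pc=np.stack([(p-MID)@UP,(p-MID)@np.cross(N,UP),(p-MID)@N],-1)
pc=pc[abs(pc[:,2])<.006]; print(len(pc),np.percentile(pc,[0.5,50,99.5],axis=0).round(4)); print(np.round(cv2.minAreaRect((pc[:,:2]*1000).astype(np.float32)),2) if 0 else cv2.minAreaRect((pc[:,:2]*1000).astype(np.float32)))
E
```

```text
clock: 1.85
tcp_pos: [0.5051, 0.0595, 0.1535]
tcp_rot: [0.955, -0.022, 0.297, 0.008]
force: [0.4, 0.4, 1.1]
opening: 0.996
grip_force: 0.0
[ 0.075 -1.109 -0.012 -0.023  0.007  0.037]
9396 [[-0.0484 -0.026  -0.0035]
 [ 0.0084 -0.0013  0.0007]
 [ 0.0498  0.0228  0.0023]]
((0.18223953247070312, -1.316629409790039), (49.77178955078125, 99.86434936523438), 89.9220199584961)
```

View pics/w1.png

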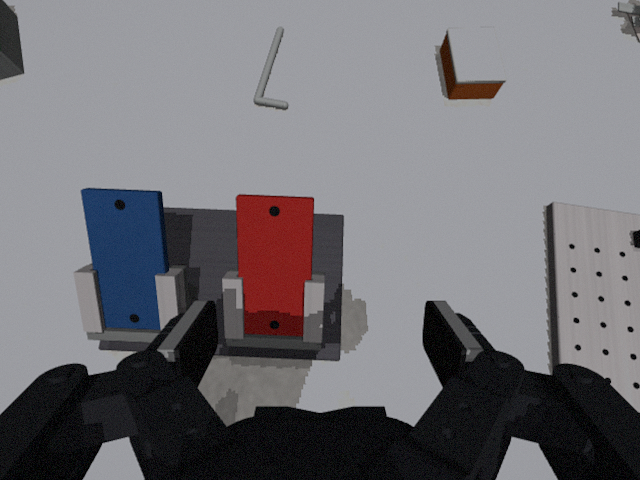

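The wrist view shows the red blank at (275,265) in the lane with clear sides. The open fingers are still about 33 mm to its right, so the shift is unfinished.

```bash
sed -i 's/MID=np.array(.*/MID=np.array([.541,.0889,.0803])/' h.py
python3 -m jog '[[[0.03,-0.5,0,0,0,0],[0.07,-1.08,0,0,0,0],[0.07,-1.08,0,0,0,0]]]'
python3 -c "
from h import *
print(delta(MID+UP*.016+N*.08,RG)); print(manip.get_obs()['q'].round(3))"
```

```text
clock: 2.28
tcp_pos: [0.5088, 0.073, 0.1555]
tcp_rot: [0.954, -0.009, 0.298, 0.004]
force: [0.6, 0.2, 0.4]
opening: 0.994
grip_force: 0.0
[-0.033 -0.628 -0.003 -0.038  0.005  0.06 ]
[-1.900e-02 -7.900e-02 -7.640e-01  2.800e-01 -2.000e-03  3.141e+00]
```

Joint 6 is at its limit of 3.14, so I'll take the equivalent grasp a half turn round.

```bash
sed -i 's/^RG=.*/RG=R.from_matrix(np.stack([-UP,np.cross(-N,-UP),-N],1))/; s/RD=R.from_matrix.*/RD=R.from_matrix(np.stack([-bx,np.cross([0,0,-1.],-bx),[0,0,-1.]],1))/' h.py
for i in 1 2 3; do python3 -m jog '[[[0,0,0,0,0,-0.18],[0,0,0,0,0,-0.36],[0,0,0,0,0,-0.54],[0,0,0,0,0,-0.72],[0,0,0,0,0,-0.9]]]' >/dev/null; done
python3 -c "
from h import *
print(delta(MID+UP*.016+N*.08,RG)); print(manip.get_obs()['q'].round(3))"
```

```text
[ 0.288  0.566 -0.008  0.036 -0.013 -0.376]
[-0.02  -0.079 -0.764  0.28  -0.003  0.435]
```

```bash
python3 -m jog '[[[0.15,0.3,0,0.02,0,-0.18],[0.29,0.57,0,0.036,-0.013,-0.376],[0.29,0.57,0,0.036,-0.013,-0.376],[0.29,0.57,0,0.036,-0.013,-0.376]]]'
python3 -c "
from h import *
print(delta(MID+UP*.016+N*.08,RG)); print(delta(MID+UP*.016-N*.014,RG));print(manip.get_obs()['q'].round(3))"
```

```text
clock: 4.65
tcp_pos: [0.5086, 0.092, 0.1548]
tcp_rot: [0.048, 0.953, -0.012, 0.3]
force: [0.0, 0.0, -0.4]
opening: 0.995
grip_force: 0.0
[ 0.003 -0.005 -0.009  0.001 -0.001 -0.01 ]
[-0.000e+00 -8.000e-03  3.124e+00  1.000e-03 -1.000e-03 -1.000e-02]
[ 0.068 -0.064 -0.754  0.276 -0.09   0.14 ]
```

```bash
python3 -m jog '[[[0,0,0.8,0,0,0],[0,0,1.6,0,0,0],[0,0,2.4,0,0,-0.01],[0,0,3.1,0,0,-0.01],[0,0,3.1,0,0,-0.01]]]' 70 && python3 -m jog '[[[0,0,0,0,0,0],[0,0,0,0,0,0],[0,0,0,0,0,0],[0,0,0,0,0,0],[0,0,0,0,0,0]]]' 0 40
python3 -c "
from h import *
print(delta(MID+UP*.016-N*.013,RG))
f=grab('wrist'); cv2.imwrite('pics/w2.png',f['frame'][...,::-1])"
```

```text
clock: 5.28
tcp_pos: [0.5616, 0.0866, 0.0772]
tcp_rot: [0.043, 0.953, -0.014, 0.299]
force: [-1.0, 0.1, 0.4]
opening: 0.82
grip_force: 0.0
clock: 5.9
tcp_pos: [0.5615, 0.0872, 0.0795]
tcp_rot: [0.042, 0.953, -0.014, 0.301]
force: [-6.6, -1.9, 6.8]
opening: 0.572
grip_force: 42.4
[ 0.013 -0.005  0.017  0.     0.     0.004]
```

View pics/w2.png

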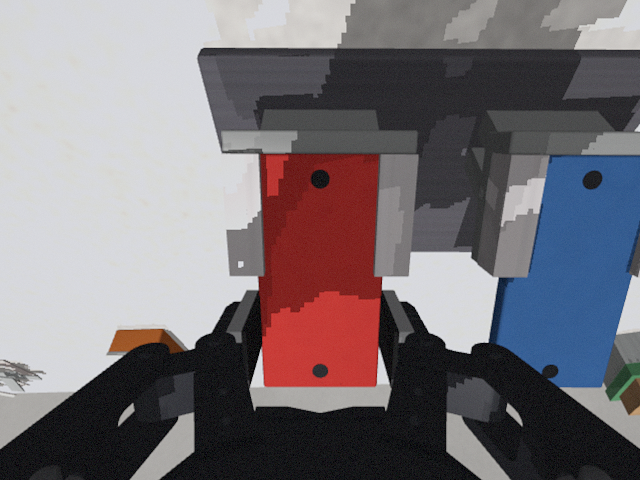

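The blank is gripped: both pads are on its long edges at about (250,330) and (390,330), clear of the rails. Next I slide it up the slope, along tool -x.

```bash
python3 -m jog '[[[-0.15,0,-0.02,0,0,0],[-0.4,0,-0.03,0,0,0],[-0.7,0,-0.03,0,0,0],[-1,0,-0.03,0,0,0],[-1.3,0,-0.03,0,0,0]]]'; python3 -m jog '[[[-0.3,0,0,0,0,0],[-0.6,0,0,0,0,0],[-0.9,0,0,0,0,0],[-1.2,0,0,0,0,0],[-1.2,0,0,0,0,0]]]'
python3 -c "
from h import *
f=grab('wrist'); cv2.imwrite('pics/w3.png',f['frame'][...,::-1])"
```

```text
clock: 6.58
tcp_pos: [0.5935, 0.0845, 0.102]
tcp_rot: [0.041, 0.953, -0.014, 0.3]
force: [-1.2, -0.1, -1.1]
opening: 0.573
grip_force: 41.5
clock: 7.2
tcp_pos: [0.6234, 0.082, 0.1231]
tcp_rot: [0.041, 0.953, -0.014, 0.301]
force: [-1.2, 0.6, -1.5]
opening: 0.567
grip_force: 41.5
```

View pics/w3.png

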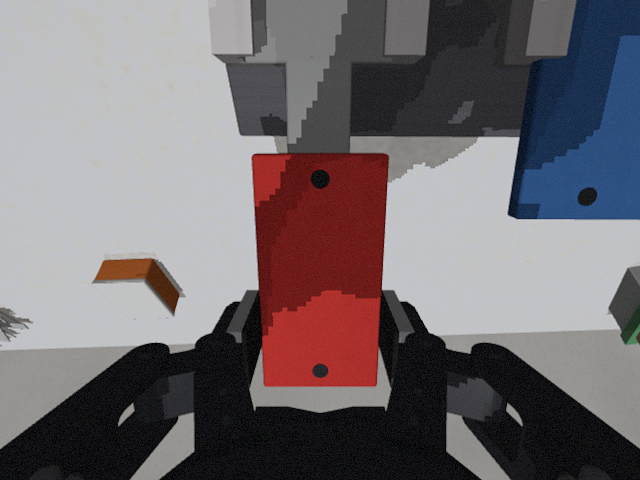

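The blank is clear of its groove; its lower edge at (320,155) is past the tongue. It looks slightly pitched in the grip, so I'll lift away and measure that.

```bash
python3 -m jog '[[[-0.5,0,-1,0,0,0],[-1,0,-2,0,0,0],[-1,0,-2.5,0,0,0],[-1,0,-2.5,0,0,0],[-1,0,-2.5,0,0,0]]]'
cat > pl.py <<'E'
from h import *
f=grab('wrist'); P=cloud(f);F=f['frame'].astype(int);r,g,b=F[...,0],F[...,1],F[...,2]
o=manip.get_obs(); T=R.from_quat(o['tcp_rot'])
p=T.inv().apply((P-o['tcp_pos']).reshape(-1,3)).reshape(P.shape)
m=(r>40)&(r>2*g)&(r>2*b)&(f['range_z']>0)&(abs(p[...,2])<.06)&(abs(p[...,0])<.1)&(abs(p[...,1])<.04)
m=cv2.erode(m.astype(np.uint8),np.ones((3,3)))>0
p=p[m]; c=np.median(p,0); n=np.linalg.svd(p-p.mean(0),full_matrices=False)[2][2]; n*=-np.sign(n[2])
A=np.c_[p[:,:2],np.ones(len(p))]; k=np.linalg.lstsq(A,p[:,2],rcond=None)[0]
print(len(p),'normal in tool',n.round(3),'pitch deg',np.degrees(np.arctan(k[0])).round(2),'roll',np.degrees(np.arctan(k[1])).round(2),'z at 0,0:',k[2].round(4),'std',(p[:,2]-A@k).std().round(4))
print('ext',np.percentile(p,[.3,99.7],axis=0).round(4), cv2.minAreaRect((p[:,:2]*1000).astype(np.float32)))
up=T.apply(n);print('world normal',up.round(3))
E
python3 pl.py
```

```text
clock: 7.88
tcp_pos: [0.6035, 0.0838, 0.1994]
tcp_rot: [0.041, 0.953, -0.014, 0.299]
force: [-0.1, 0.1, -1.4]
opening: 0.572
grip_force: 42.3
26631 normal in tool [ 0.004 -0.    -1.   ] pitch deg 0.24 roll -0.01 z at 0,0: -0.0134 std 0.0006
ext [[-0.032  -0.0241 -0.0149]
 [ 0.0658  0.0238 -0.0117]] ((16.311054229736328, -0.12961578369140625), (48.649658203125, 99.14004516601562), 89.9582290649414)
world normal [-0.572  0.052  0.818]
```

```bash
python3 -c "
from h import *
print(delta(bed(.0015,.015,.08),RD))"
```

```text
[  4.041 -10.227   1.572   0.037   0.607   0.124]
```

```bash
python3 -m jog '[[[0.5,-1.3,0,0,0.07,0.01],[1.1,-2.9,0.1,0.01,0.17,0.03],[1.7,-4.5,0.3,0.015,0.28,0.05],[2.4,-6.1,0.5,0.02,0.38,0.07],[3,-7.6,0.8,0.03,0.48,0.1]]]'; python3 -c "
from h import *
print(delta(bed(.0015,.015,.08),RD))"
```

```text
clock: 8.55
tcp_pos: [0.5237, -0.1399, 0.129]
tcp_rot: [0.096, 0.993, -0.003, 0.063]
force: [1.4, 0.4, -1.5]
opening: 0.572
grip_force: 42.3
[ 0.298 -2.614  1.187  0.008  0.126  0.022]
```

```bash
python3 -m jog '[[[0.1,-1,0.3,0,0.06,0.01],[0.2,-2,0.8,0.008,0.126,0.022],[0.3,-2.61,1.18,0.008,0.126,0.022],[0.3,-2.61,1.18,0.008,0.126,0.022],[0.3,-2.61,1.18,0.008,0.126,0.022]]]'; python3 -c "
from h import *
print(delta(bed(.0015,.015,.08),RD))"; python3 pl.py
```

```text
clock: 9.18
tcp_pos: [0.5052, -0.2133, 0.0935]
tcp_rot: [0.106, 0.994, -0.0, 0.002]
force: [0.7, -0.2, -1.2]
opening: 0.569
grip_force: 42.3
[ 0.008 -0.084  0.052  0.     0.004  0.002]
26495 normal in tool [ 0.004 -0.001 -1.   ] pitch deg 0.23 roll -0.03 z at 0,0: -0.0129 std 0.0006
ext [[-0.031  -0.0243 -0.0144]
 [ 0.0662  0.0237 -0.0111]] ((17.108917236328125, -0.21627044677734375), (48.850059509277344, 98.50385284423828), 89.80915069580078)
world normal [-0.009  0.002  1.   ]
```

```bash
python3 -m jog '[[[0,-0.05,0.7,0,0.004,0],[0,-0.08,1.4,0,0.004,0],[0,-0.08,2,0,0.004,0],[0,-0.08,2.5,0,0.004,0],[0,-0.08,2.6,0,0.004,0]]]'; python3 -m jog '[[[0,0,0.03,0,0,0],[0,0,0.06,0,0,0],[0,0,0.06,0,0,0]]]'
```

```text
clock: 9.85
tcp_pos: [0.505, -0.2158, 0.015]
tcp_rot: [0.106, 0.994, 0.0, -0.001]
force: [-0.5, -0.5, -1.1]
opening: 0.57
grip_force: 42.3
clock: 10.22
tcp_pos: [0.5054, -0.2166, 0.014]
tcp_rot: [0.106, 0.994, -0.0, 0.0]
force: [0.5, -1.1, -1.6]
opening: 0.57
grip_force: 42.3
```

```bash
python3 -m jog '[[[0,0,0.04,0,0,0],[0,0,0.07,0,0,0],[0,0,0.1,0,0,0],[0,0,0.1,0,0,0]]]'; python3 -m jog '[[[0,0,0.03,0,0,0],[0,0,0.05,0,0,0],[0,0,0.05,0,0,0]]]'
```

```text
clock: 10.72
tcp_pos: [0.5051, -0.2165, 0.0105]
tcp_rot: [0.106, 0.994, -0.0, -0.0]
force: [-0.5, -0.3, -1.0]
opening: 0.57
grip_force: 42.3
clock: 11.1
tcp_pos: [0.5051, -0.2165, 0.0093]
tcp_rot: [0.106, 0.994, -0.0, -0.0]
force: [-1.3, 0.9, 3.7]
opening: 0.574
grip_force: 44.6
```

Contact, at about 5 N. I'll open now and rise.

```bash
python3 -m jog '[[[0,0,0,0,0,0],[0,0,0,0,0,0],[0,0,-0.03,0,0,0],[0,0,-0.1,0,0,0],[0,0,-0.1,0,0,0]]]' 66;  python3 -m jog '[[[0,0,-0.5,0,0,0],[0,0,-1.5,0,0,0],[0,0,-2.5,0,0,0],[0,0,-3.3,0,0,0],[0,0,-3.3,0,0,0]]]'
cat > w.py <<'E'
from h import *
import sys
f=grab('wrist'); cv2.imwrite(f'pics/{sys.argv[1]}.png',f['frame'][...,::-1]); P=cloud(f);F=f['frame'].astype(int);r,g,b=F[...,0],F[...,1],F[...,2]
d=P-BC; L=np.stack([d[...,:2]@RB2[:,0],d[...,:2]@RB2[:,1],d[...,2]],-1)
m=(r>40)&(r>2*g)&(r>2*b)&(f['range_z']>0)&(abs(L[...,0])<.1)&(abs(L[...,1])<.1)
p=L[m]; t=p[p[:,2]>np.median(p[:,2])-.003]
rc=cv2.minAreaRect((t[:,:2]*1000).astype(np.float32)); print('blank in bed',len(t),rc,'z',np.percentile(t[:,2],[5,50,95]).round(4))
s=(f['range_z']>0)&(L[...,2]>.0085)&(L[...,2]<.016)&~m&(F.sum(-1)<200)&(abs(L[...,0])<.1)&(abs(L[...,1])<.1)
k,lab,st,ce=cv2.connectedComponentsWithStats(s.astype(np.uint8))
for i in np.argsort(-st[1:,4])[:4]+1:
    if st[i,4]>150: print('stop?',ce[i].round(),st[i,4],cv2.minAreaRect((L[lab==i][:,:2]*1000).astype(np.float32)))
E
python3 w.py w4
```

```text
clock: 11.72
tcp_pos: [0.5053, -0.2166, 0.0123]
tcp_rot: [0.106, 0.994, -0.0, -0.0]
force: [-0.3, -0.5, -0.1]
opening: 0.772
grip_force: 0.0
clock: 12.35
tcp_pos: [0.5062, -0.2171, 0.1138]
tcp_rot: [0.106, 0.994, -0.001, 0.002]
force: [0.5, -0.7, -0.0]
opening: 0.773
grip_force: 0.0
blank in bed 9847 ((-14.25112533569336, 14.322354316711426), (98.15018463134766, 49.38021469116211), 0.15302148461341858) z [0.0076 0.0087 0.0098]
stop? [215. 241.] 1403 ((-1.1454696655273438, -58.877811431884766), (83.85511016845703, 14.538106918334961), 0.21092237532138824)
stop? [287. 328.] 1096 ((68.35021209716797, -11.50800895690918), (58.60432815551758, 14.752778053283691), 89.90705108642578)
```

View pics/w4.png

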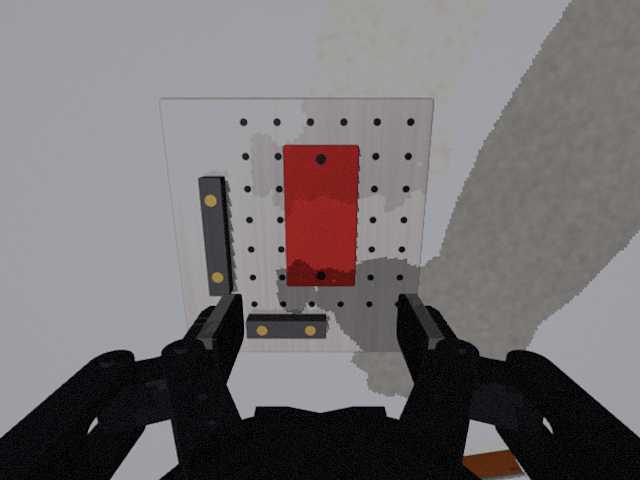

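The blank lies flat and square at (320,215), released. The two stops are at (215,241) and (287,328). They sit about +1.1 and -1.4 mm from my bed frame in robot-consistent measurement, so I'll correct the frame and set up the y push.

```bash
cat >> h.py <<'E'
BC=BC+np.r_[RB2@[.0011,-.0014],0]
by=np.r_[RB2@[0,1],0]; RY=R.from_matrix(np.stack([by,np.cross([0,0,-1.],by),[0,0,-1.]],1))
def here():
    o=manip.get_obs(); d=o['tcp_pos']-BC; print('TCP in bed mm',(1000*np.r_[d[:2]@RB2,d[2]]).round(1),'F in bed',np.round(np.r_[o['force'][:2]@RB2,o['force'][2]],1))
E
python3 -m jog '[[[0,0,0,0,0,0.18],[0,0.2,0,0,0,0.36],[0,0.6,0,0,0,0.54],[0,1,0,0,0,0.72],[0,1.4,0,0,0,0.9]]]' 50; python3 -m jog '[[[0,0,0,0,0,0.18],[0,0,0,0,0,0.36],[0,0,0,0,0,0.54],[0,0,0,0,0,0.67],[0,0,0,0,0,0.67]]]'
python3 -c "
from h import *
here();print(delta(bed(-.012,.066,.003),RY)); print(manip.get_obs()['q'].round(2))"
```

```text
clock: 13.02
tcp_pos: [0.5136, -0.1748, 0.1102]
tcp_rot: [0.531, 0.848, -0.0, -0.001]
force: [-0.0, 0.5, 0.4]
opening: 0.584
grip_force: 0.0
clock: 13.65
tcp_pos: [0.5136, -0.1752, 0.1104]
tcp_rot: [0.778, 0.629, -0.001, -0.001]
force: [-0.1, 1.0, 1.2]
opening: 0.585
grip_force: 0.0
TCP in bed mm [ 0.7 58.  98.4] F in bed [-0.4  0.9  1.2]
[ 2.70e-01 -4.18e-01  3.18e+00 -2.00e-03 -0.00e+00  3.00e-03]
[-0.48  0.31 -0.22  1.04 -0.    1.3 ]
```

```bash
python3 -m jog '[[[0.27,-0.42,0.5,0,0,0],[0.27,-0.42,1.3,0,0,0],[0.27,-0.42,2.2,0,0,0],[0.27,-0.42,2.9,0,0,0],[0.27,-0.42,3.28,0,0,0]]]'; python3 -m jog '[[[-0.1,0,0,0,0,0],[-0.2,0,0,0,0,0],[-0.3,0,0,0,0,0],[-0.4,0,0,0,0,0],[-0.4,0,0,0,0,0]]]'
python3 -c "
from h import *
here();print(delta(bed(-.012,.054,.00),RY))"
```

```text
clock: 14.28
tcp_pos: [0.5027, -0.1646, 0.0114]
tcp_rot: [0.777, 0.629, -0.001, -0.001]
force: [-0.3, -0.6, 0.7]
opening: 0.585
grip_force: 0.0
clock: 14.9
tcp_pos: [0.501, -0.1769, 0.013]
tcp_rot: [0.778, 0.628, -0.0, 0.0]
force: [-0.4, 0.6, -0.8]
opening: 0.586
grip_force: 0.0
TCP in bed mm [-11.3  53.6   1. ] F in bed [-0.5  0.5 -0.8]
[ 0.014 -0.023  0.033 -0.     0.     0.002]
```

```bash
python3 -m jog '[[[-0.2,0,0.02,0,0,0],[-0.4,0,0.02,0,0,0],[-0.6,0,0.02,0,0,0],[-0.8,0,0.02,0,0,0],[-1,0,0.02,0,0,0]]]'; python3 -m jog '[[[-0.1,0,0,0,0,0],[-0.2,0,0,0,0,0],[-0.3,0,0,0,0,0],[-0.3,0,0,0,0,0]]]'
python3 -c "
from h import *
here();print(delta(bed(-.012,.011,.00),RY))"
```

```text
clock: 15.52
tcp_pos: [0.4945, -0.2063, 0.0121]
tcp_rot: [0.778, 0.628, -0.0, -0.0]
force: [0.7, 2.9, 2.3]
opening: 0.583
grip_force: 1.3
clock: 16.02
tcp_pos: [0.4925, -0.2151, 0.012]
tcp_rot: [0.778, 0.628, -0.001, -0.0]
force: [0.0, 0.1, 0.5]
opening: 0.587
grip_force: 0.0
TCP in bed mm [-11.4  14.5   0. ] F in bed [-0.   0.1  0.5]
[-0.118 -0.02   0.002 -0.001  0.001  0.002]
```

```bash
python3 -m jog '[[[-0.04,0,0,0,0,0],[-0.07,0,0,0,0,0],[-0.1,0,0,0,0,0],[-0.1,0,0,0,0,0]]]'; python3 -m jog '[[[-0.03,0,0,0,0,0],[-0.03,0,0,0,0,0]]]'
python3 -c "
from h import *
here()"
```

```text
clock: 16.52
tcp_pos: [0.492, -0.2178, 0.0121]
tcp_rot: [0.778, 0.628, -0.0, -0.0]
force: [-0.4, 0.1, 0.7]
opening: 0.588
grip_force: 0.1
clock: 16.77
tcp_pos: [0.4918, -0.2186, 0.0121]
tcp_rot: [0.778, 0.628, -0.0, -0.0]
force: [0.6, 0.5, -0.5]
opening: 0.586
grip_force: 0.1
TCP in bed mm [-11.3  10.9   0.1] F in bed [ 0.5  0.6 -0.5]
```

```bash
python3 -m jog '[[[-0.02,0,0,0,0,0],[-0.04,0,0,0,0,0],[-0.04,0,0,0,0,0]]]'; python3 -m jog '[[[-0.02,0,0,0,0,0],[-0.04,0,0,0,0,0],[-0.04,0,0,0,0,0]]]'
python3 -c "
from h import *
here()"
```

```text
clock: 17.15
tcp_pos: [0.4917, -0.2189, 0.0121]
tcp_rot: [0.778, 0.629, 0.0, -0.001]
force: [1.5, 6.3, 0.8]
opening: 0.584
grip_force: 3.0
clock: 17.52
tcp_pos: [0.4916, -0.219, 0.0121]
tcp_rot: [0.778, 0.629, 0.001, -0.001]
force: [3.5, 10.6, 2.9]
opening: 0.584
grip_force: 5.7
TCP in bed mm [-11.4  10.5   0.1] F in bed [ 1.1 11.   2.9]
```

Against the side stop: 11 N, with the TCP at y = 10.5 where about 11 was expected. Back off, rise, turn back, close and go behind the end.

```bash
python3 -m jog '[[[0.15,0,0,0,0,0],[0.4,0,-0.3,0,0,0],[0.4,0,-1,0,0,-0.18],[0.4,0,-1.6,0,0,-0.36],[0.4,0,-1.6,0,0,-0.54]]]' >/dev/null; python3 -m jog '[[[0,0,0,0,0,-0.18],[0,0,0,0,0,-0.36],[0,0,0,0,0,-0.54],[0,0,0,0,0,-0.72],[0,0,0,0,0,-0.9]]]' 0
python3 -c "
from h import *
here();print(delta(bed(-.094,-.022,.05),RD))"; python3 w.py w5
```

```text
clock: 18.77
tcp_pos: [0.494, -0.2092, 0.0608]
tcp_rot: [0.168, 0.986, -0.001, -0.0]
force: [-0.0, 0.3, 0.3]
opening: -0.004
grip_force: 0.0
TCP in bed mm [-11.2  20.6  48.8] F in bed [-0.1  0.3  0.3]
[ 2.566e+00 -1.747e+00 -3.700e-02 -1.000e-03  0.000e+00 -1.220e-01]
blank in bed 13486 ((-16.639617919921875, -20.82564353942871), (96.78657531738281, 59.99837112426758), 0.44599470496177673) z [0.0076 0.0087 0.0097]
stop? [190. 281.] 535 ((-9.263309478759766, -52.069091796875), (72.63452911376953, 13.973472595214844), 8.713305473327637)
```

```bash
python3 -m jog '[[[1,-0.7,0,0,0,-0.12],[2,-1.4,0,0,0,-0.12],[2.57,-1.75,0,0,0,-0.12],[2.57,-1.75,0,0,0,-0.12]]]' ; python3 -m jog '[[[0,0,0.5,0,0,0],[0,0,1,0,0,0],[0,0,1.35,0,0,0],[0,0,1.5,0,0,0],[0,0,1.5,0,0,0]]]'
python3 -c "
from h import *
here();print(delta(bed(-.079,-.022,.0035),RD))"
```

```text
clock: 19.32
tcp_pos: [0.4031, -0.233, 0.0608]
tcp_rot: [0.113, 0.994, -0.0, 0.0]
force: [0.4, 0.4, 0.3]
opening: 0.001
grip_force: 0.0
clock: 19.95
tcp_pos: [0.4038, -0.2326, 0.0151]
tcp_rot: [0.111, 0.994, -0.0, -0.0]
force: [-0.2, 0.2, 0.1]
opening: -0.006
grip_force: 0.0
TCP in bed mm [-94.3 -21.5   3.1] F in bed [-0.2  0.2  0.1]
[-0.511 -0.012 -0.014 -0.    -0.001 -0.008]
```

```bash
python3 -m jog '[[[-0.25,0,0,0,0,-0.008],[-0.45,0,0,0,0,-0.008],[-0.6,0,0,0,0,-0.008],[-0.75,0,0,0,0,-0.008],[-0.9,0,0,0,0,-0.008]]]' ; python3 -m jog '[[[-0.15,0,0,0,0,0],[-0.3,0,0,0,0,0],[-0.4,0,0,0,0,0],[-0.44,0,0,0,0,0],[-0.44,0,0,0,0,0]]]'
python3 -c "
from h import *
here()"; python3 w.py w6
```

```text
clock: 20.58
tcp_pos: [0.4299, -0.2386, 0.0152]
tcp_rot: [0.107, 0.994, -0.0, -0.001]
force: [-2.6, 0.3, 2.2]
opening: 0.003
grip_force: 1.3
clock: 21.2
tcp_pos: [0.443, -0.2415, 0.0152]
tcp_rot: [0.107, 0.994, -0.0, -0.0]
force: [-0.9, 0.2, 0.5]
opening: -0.001
grip_force: 0.4
TCP in bed mm [-54.1 -21.8   3.2] F in bed [-0.9 -0.   0.5]
blank in bed 696 ((-32.38425064086914, -28.446964263916016), (47.534976959228516, 50.913761138916016), 59.80288314819336) z [0.0067 0.0086 0.01  ]
stop? [241. 335.] 285 ((-42.947853088378906, -56.9744987487793), (16.350326538085938, 7.274988174438477), 70.39781951904297)
stop? [320. 292.] 233 ((-64.89820098876953, -22.09855842590332), (12.933554649353027, 1.2882004976272583), 89.72993469238281)
```

View pics/w6.png

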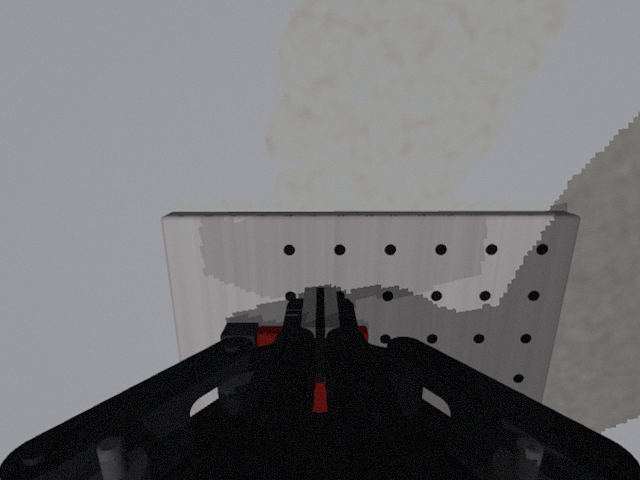

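The closed fingers are at the blank's end at (320,335), with the side stop to the left at (240,335). I'll nudge on until the end stop answers.

```bash
python3 -m jog '[[[-0.03,0,0,0,0,0],[-0.06,0,0,0,0,0],[-0.09,0,0,0,0,0],[-0.09,0,0,0,0,0]]]' ; python3 -m jog '[[[-0.02,0,0,0,0,0],[-0.03,0,0,0,0,0],[-0.03,0,0,0,0,0]]]'
python3 -c "
from h import *
here()"
```

```text
clock: 21.75
tcp_pos: [0.4456, -0.2421, 0.0152]
tcp_rot: [0.107, 0.994, -0.0, -0.0]
force: [-1.4, -0.2, 0.3]
opening: 0.0
grip_force: 0.3
clock: 22.12
tcp_pos: [0.4464, -0.2422, 0.0152]
tcp_rot: [0.107, 0.994, -0.0, -0.0]
force: [-1.1, 0.5, 0.7]
opening: -0.002
grip_force: 0.5
TCP in bed mm [-50.7 -21.8   3.2] F in bed [-1.2  0.2  0.7]
```

```bash
python3 -m jog '[[[-0.02,0,0,0,0,0],[-0.04,0,0,0,0,0],[-0.04,0,0,0,0,0]]]' ; python3 -m jog '[[[-0.02,0,0,0,0,0],[-0.03,0,0,0,0,0],[-0.03,0,0,0,0,0]]]'
python3 -c "
from h import *
here()"
```

```text
clock: 22.5
tcp_pos: [0.4466, -0.2422, 0.0151]
tcp_rot: [0.107, 0.994, -0.0, -0.001]
force: [-6.7, 0.6, 3.5]
opening: 0.001
grip_force: 3.1
clock: 22.88
tcp_pos: [0.4467, -0.2422, 0.015]
tcp_rot: [0.107, 0.994, -0.0, -0.002]
force: [-9.7, 1.0, 6.4]
opening: 0.001
grip_force: 4.9
TCP in bed mm [-50.4 -21.8   3. ] F in bed [-9.7 -1.1  6.4]
```

Against the end stop: 10 N, with the TCP at x = -50.4 where -51 was expected. Retreat and check from above.

```bash
python3 -m jog '[[[0.1,0,0,0,0,0],[0.5,0,-0.1,0,0,0],[0.7,0,-1.2,0,0,0],[0.7,0,-2.6,0,0,0],[0.3,0,-4,0,0,0]]]' >/dev/null; python3 -m jog '[[[-1,1,0,0,0,0],[-2,1,0,0,0,0],[-2.5,1,0,0,0,0],[-2.5,1,0,0,0,0]]]' 60
python3 w.py w7
```

```text
clock: 24.0
tcp_pos: [0.5193, -0.2275, 0.1347]
tcp_rot: [0.107, 0.994, 0.0, -0.001]
force: [0.3, -0.6, -0.8]
opening: 0.702
grip_force: 0.0
blank in bed 8307 ((10.927509307861328, 3.8397178649902344), (100.28861236572266, 108.53218841552734), 0.21977776288986206) z [0.0075 0.0087 0.0098]
stop? [299. 298.] 1136 ((67.28617858886719, -10.191463470458984), (58.67247009277344, 14.700756072998047), 89.72337341308594)
stop? [232. 221.] 1052 ((-2.1017074584960938, -57.27942657470703), (14.545600891113281, 83.885498046875), 89.89891815185547)
```

View pics/w7.png

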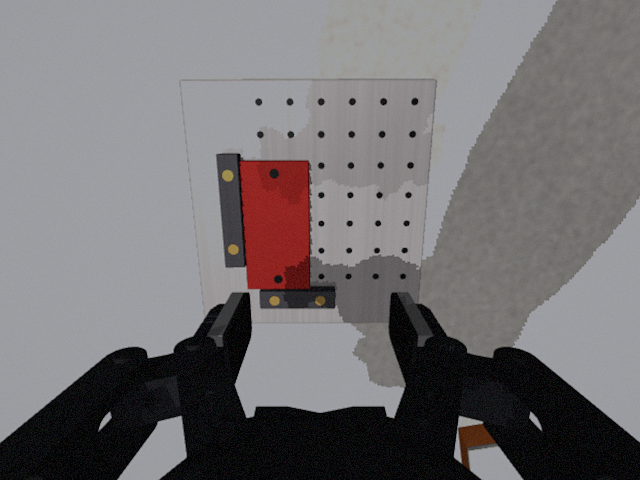

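The blank appears home: its long edge is against the side stop (column about 243) and its end against the end stop (row about 289). A stray pixel spoiled the fit, so I'll redo it robustly.

Run:
```python
from h import *
f=load('wrist');P=cloud(f);F=f['frame'].astype(int);r,g,b=F[...,0],F[...,1],F[...,2]
d=P-BC; L=np.stack([d[...,:2]@RB2[:,0],d[...,:2]@RB2[:,1],d[...,2]],-1)
m=(r>40)&(r>2*g)&(r>2*b)&(f['range_z']>0)&(L[...,2]>.005)
k,lab,st,ce=cv2.connectedComponentsWithStats(m.astype(np.uint8)); i=1+np.argmax(st[1:,4])
print(cv2.minAreaRect((L[lab==i][:,:2]*1000).astype(np.float32)),np.percentile(L[lab==i],[.5,99.5],axis=0).round(4))
c=L[lab==i]; 
for lo in (-.03,-.015,0,.015,.03): s=c[abs(c[:,0]-lo)<.005]; print(lo,np.percentile(s[:,1],[1,99]).round(4))
```

```text
((11.047035217285156, -25.480947494506836), (100.28414916992188, 49.87602233886719), 0.16610214114189148) [[-0.039  -0.0499  0.0068]
 [ 0.0594 -0.0007  0.0105]]
-0.03 [-0.0497 -0.0008]
-0.015 [-0.0497 -0.0009]
0 [-0.0496 -0.001 ]
0.015 [-0.0496 -0.0012]
0.03 [-0.0498 -0.0006]
```

The blank's centre is at bed (11.0, -25.5) against a target of (10, -25), with angle 0.17°. The end stop reads (67.3, -10.2) and the side stop (-2.1, -57.3), both within 0.5 mm of nominal. It is home.

```bash
python3 -c "
from h import *
print(manip.get_obs()['force'].round(1), manip.hand_in())"
```

```text
the job is handed in; nothing more can be done
[-0.9 -0.5  0.4] None
```

The red blank is home against both stops and released: the last wrist-camera check put it about 1 mm or less from nominal and 0.2° off square. The job was handed in at about 24 s of the 61 s allowed, with no verdict returned; I never touched the blue blank or the loose items, but did not re-measure them.

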